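Hold a neon tube home on its contact springs

ROBOT

A 6-joint arm with a two-finger parallel gripper is mounted at the origin on the work surface. World frame = base frame: x ahead of the robot, y to its left, z up, the work surface at z = 0. Lengths are in mm, angles in rad, forces in N, time in s.
With the tool pointing down it reaches from about 350 to 975 mm from the base axis. Payload 7.1 kg.
Tool frame: the origin (TCP) lies at the centre of the arm's flange, where the gripper is bolted on; the fingertips stand 182 mm ahead of it and the grasp point (between the pads) lies 163 mm ahead of it; x points along the fingers, y is the direction in which the jaws open and shut, and the axes are right-handed (so a half turn about x gives the same grasp; the last joint's range is limited). The gripper opens to 88 mm and grips with 3 to 60 N. Pads are 20 mm wide; open, the fingers measure 115 mm over their backs; the gripper's body (75 mm by 178 mm) begins 61 mm behind the grasp point.
Start: joints at [1.227, 0.423, 1.63, -0, 1.089, -0.019], TCP at [199.418, 592.317, 404.675] pointing down, gripper open.
Joint ranges: [-3, 3], [-0.9, 2.11], [0.09, 2.58], [-1.31, 4.45], [0.11, 2.69], [-2.54, 2.54]. Speed limits (rad/s): [2.39, 2.39, 3.01, 3.14, 3.14, 3.14].

INTERFACE

Orientations are given as a rotation vector (axis times angle).
In Python, from workcell import readout, viewer, workorder, models gives the robot as it stands. The module is installed in compiled form; this text tells all that it offers.
- The arm moves only by the tool apply_moves, never from a script. Its argument "commands" is a list that holds one entry, the list of rows, each a list of 4 numbers: the shift along the world's x, y, z in m, then the turn about the world's z in rad. A call has 1 to 8 rows; each row is the pose to reach, as a shift and turn from the pose commanded when the call began; what a row does not reach only later rows make up. A row lasts 1/8 s, in which the tool goes at most 62.5 mm and 10.7 degrees, less where a joint would pass 70% of its speed; a pose out of reach is approached as far as the arm can. A call with a gripper value outside its range is refused whole. "gripper" is the finger opening in m, from 0 to 0.0878, set as the call begins (left out, the last holds). The fingers move at their own pace and stop on an object; the grip force is fixed at half the most. Time passes only in rows, so rows that repeat a pose let the fingers close. It gives the time, the measured TCP pose, the force and the opening at its end, in the units of the state.
- readout.get_obs(): the state, without advancing time (a new reading comes with each control period).
- viewer.get_image(name): name is "side" or "top" or "wrist"; returns a dict with "color" (384x512x3 uint8, red, green, blue), "vertical_fov" (degrees; the focal length in pixels is half the picture's height over the tangent of half this angle, whatever the lens; pixels are square), "cx", "cy" (the principal point, pixels), "rvec" (rotation vector, rad) and "tvec" (3), from world to camera coordinates, as OpenCV has them. Camera axes: x right, y down, z forward; pixel columns grow to the right and rows downward; lengths in mm; the calibration is good to about 2 mm. A picture is of the moment at which its call begins. There is no depth.
- workorder.close_job(): hands the job in, once; it reports no verdict.
Trained networks look in the newest picture that a camera, given by its name, has taken for a name from the list of things; names that differ only in an ending like _2 or _b are one class to them, and where a whole thing is asked for, a point or a joint stands for the part that bears it (a point fixed in the world has none). Each returns a list of dicts, best first, with "conf" (0 to 1); they miss things now and then, are a little off and sometimes report something else, mostly with a low value. They report only what shows in the picture. A call takes as long as a camera call. They do not tell look-alikes from the thing itself.
- models.search_frame(camera, label): "position" ([x, y, z] in mm, in world coordinates, good to about 4 mm: the middle of the surface that is visible of it).
- models.place_of(camera, label): "position" ([x, y, z] in mm, in world coordinates, good to about 4 mm: a listed point, or the origin of a listed thing).
The state is a dict: "t": time; "qpos": joint angles; "qvel": joint speeds; "joint_torque": joint torques, N m; "ee_pos": TCP position; "orientation": TCP orientation; "ft_force": force on the tool from outside, world axes, zero at the start; "moment": the same for the moment, N m; "width": finger opening in mm.
Only numpy, scipy, OpenCV 4.12 (cv2) and the standard library are available. Lean on these libraries where they do the work, as an engineer would, in place of code of your own. Each camera call takes 0.05 s, during which the arm holds its last target.

TASK

One row of the sign lying on the bench has no tube: take from the notched rack the neon tube whose two ends fit that row's empty housings, and put its ends down into them. Press it gently down against the sprung contacts until it rests hard in both tube supports, and finish while still holding it pressed home, so that I can tie it in with wire. It is glass: no hard blows, and leave the other tubes and the things lying about where they are.

Things in the scene. Friction and masses are not known exactly. Their poses are not given: they have to be found in the camera images.
- tube: tube to fit: white glass, 15 mm thick, 50 to 85 g, a wide staple: bar along its y (straight over 154 mm), two legs down 190 mm apart (centres), steel end caps 12 mm thick, round tips. Origin on the bar's axis at its middle, z up; tips 68 mm below it at y = +-95 mm. Fits either way round. Starts in one pair of rack notches, legs hanging outside the combs, 60 mm free on each side of the bar's middle
- rack: fixed plywood rack, base 250 (x) by 125 mm (y), origin under its centre. Two upright combs 16 mm thick along x, 68 mm clear between them, hold tube bars along the rack's y in three pairs of notches 80 mm apart. Notch floors 95 mm above the bench (bar axes at 102.5 mm), 20 mm wide, teeth 12 mm higher: lift a tube straight up
- tube_long: another tube in the rack, same shape, legs 230 mm apart, origin as for the tube: does not belong here, leave it where it lies
- tube_short: another tube in the rack, same shape, legs 150 mm apart, origin as for the tube: does not belong here, leave it where it lies
- sign: fixed steel sign box lying on its back, 342 (x) by 312 mm (y), dark face 80 mm above the bench, origin on the bench under the middle of its three rows, which run along y, 85 mm apart in x. Two rows carry tubes tied in (bar axis 120 mm, glass top 127.5 mm above the bench), one row is empty
- seat: the empty row: face panel 85 by 300 mm, fixed in the sign; origin on the bench under its middle, y along the row, z up. Two round porcelain electrode housings at y = +-95 mm (bore 24 mm, lip flared to 34 mm inside, top of lip 88 mm above the bench), two tube supports at y = +-52 mm
- home (a point): where the middle of the tube's bar (its origin) lies when the tube is fully home: 120 mm above the bench over the middle of the empty row, that is 40 mm above the sign face; same axes as the row
- post_l: tube support at y = +52 mm of the empty row: clear post with a U saddle on top, origin at its foot on the face; the saddle floor, the hard stop, is 32.5 mm above the face, 20 mm wide across the row and 10 mm along it, with flared prongs 11 mm high
- post_r: the same tube support at y = -52 mm
- contact_l (a joint): sprung brass contact, 19 mm wide, in the housing at y = +95 mm: metres pressed down, 0 free, 0.010 with the tube home, 0.014 end of travel. Pushes back 1.5 N at first, 4 N at home (250 N/m). Free, its top is 18 mm below the sign face: the tube's tips meet it 10 mm before home
- contact_r (a joint): the same contact in the housing at y = -95 mm; the two springs together (8 N home) lift the tube out of its supports if it is not held down
- wire_spool: bystander: spool of copper wire, 44 mm diameter, 25 mm high, standing on the blank far margin of the sign face; origin under its centre
- nut_driver: bystander: screwdriver 190 mm long lying on the bench at one side
- pliers: bystander: pliers lying on the bench at one side
- enamel_tin: bystander: small touch-up paint tin, 48 mm diameter, 50 mm high, standing on the same margin of the sign face; origin under its centre
- tape_roll: bystander: roll of black tape, 100 mm diameter, 19 mm high
- carton_small: bystander: small carton 100 x 75 x 60 mm
There are look-alikes about, which are no part of the job. Leave any pink or turquoise look-alike of the tube alone.

How it is judged:
By the outcome, as a careful person would: the job done as asked, in the order asked, and still so for the second after the job is handed in, while the arm keeps its last pose, push and grip.
It also fails if it takes over 48 s, if anything falls off the work surface, if the arm or the gripper's body presses on something with over 40 N, if the wrist force passes 120 N, or if a joint passes its speed limit or range.

## Working session

There is one attempt and no reset: what is moved stays moved. The work goes in short steps, Python scripts to look and compute and a tool call to move; the robot and the scene stay as the last step left them, time stands still between calls to the robot, and variables do not carry over. Pictures are saved under pics/ and viewed, and the job is handed in when it is done.

Besides the shell and the picture viewer there is one more tool, called after ">>>" by a JSON object that holds its "name" and its "arguments". apply_moves: Moves the arm, as the interface text tells. Its arguments: {"type":"object","properties":{"commands":{"type":"array","items":{"type":"array","items":{"type":"array","items":{"type":"number"}}}},"gripper":{"type":"number"}},"required":["commands"]}

```bash
mkdir -p pics; cat > h.py <<'E'
import numpy as np, cv2
from workcell import readout, viewer, workorder, models
def img(n,fn=None):
    d=viewer.get_image(n)
    if fn: cv2.imwrite('pics/'+fn,d['color'][:,:,::-1])
    return d
def cam(d):
    f=d['color'].shape[0]/2/np.tan(np.radians(d['vertical_fov'])/2)
    K=np.array([[f,0,d['cx']],[0,f,d['cy']],[0,0,1.]])
    R=cv2.Rodrigues(np.array(d['rvec'],float))[0]
    return K,R,np.array(d['tvec'],float).reshape(3)
def ray(d,u,v,z):
    K,R,t=cam(d); r=R.T@np.linalg.solve(K,[u,v,1.]); c=-R.T@t
    return c+r*(z-c[2])/r[2]
def proj(d,p):
    K,R,t=cam(d); q=K@(R@np.array(p,float)+t); return q[:2]/q[2]
E
python3 - <<'E'
from h import *
np.set_printoptions(precision=1,suppress=True)
o=readout.get_obs(); print(o['t'],o['ee_pos'],o['orientation'],o['ft_force'],o['width'])
for c in ['top','side','wrist']:
    d=img(c,c+'0.png'); K,R,t=cam(d); print(c,-R.T@t,K[0,0])
    for l in ['tube','tube_long','tube_short','rack','sign','seat','home','post_l','post_r']:
        print(c,l,[(np.array(r['position']).round(0).tolist(),round(r['conf'],2)) for r in models.place_of(c,l)][:4])
print(readout.get_obs()['t'])
E
```

```text
0.0 [199.3 592.1 403.9] [ 0.3  1.6 -0.3] [ 0.  -0.6  0.9] 87.83141667662832
top [ 349.6    3.1 1291.9] 350.85896777589966
top tube [([794.0, -233.0, 66.0], 0.76), ([242.0, -286.0, 61.0], 0.69), ([521.0, -225.0, 100.0], 0.56), ([598.0, -258.0, 102.0], 0.54)]
top tube_long [([445.0, -205.0, 100.0], 0.81)]
top tube_short [([595.0, -258.0, 100.0], 0.63)]
top rack [([377.0, -508.0, 2.0], 0.31), ([436.0, 145.0, 78.0], 0.21)]
top sign []
top seat [([434.0, 201.0, 3.0], 0.89)]
top home [([438.0, 200.0, 118.0], 0.8), ([384.0, 565.0, -0.0], 0.59), ([522.0, -225.0, 101.0], 0.54)]
top post_l [([375.0, -509.0, 3.0], 0.66), ([434.0, 146.0, 77.0], 0.53), ([438.0, 244.0, 82.0], 0.37)]
top post_r [([375.0, -509.0, 3.0], 0.66), ([434.0, 146.0, 77.0], 0.53), ([438.0, 244.0, 82.0], 0.37)]
side [  90.7 1105.6  954. ] 415.4246186271129
side tube [([439.0, 197.0, 126.0], 0.59), ([794.0, -226.0, 63.0], 0.51), ([520.0, -228.0, 103.0], 0.48), ([242.0, -288.0, 64.0], 0.43)]
side tube_long [([441.0, -203.0, 100.0], 0.45), ([552.0, -543.0, 2.0], 0.19)]
side tube_short [([600.0, -253.0, 102.0], 0.49)]
side rack [([523.0, -229.0, -2.0], 0.86)]
side sign []
side seat [([436.0, 194.0, 2.0], 0.79)]
side home [([435.0, 197.0, 122.0], 0.73)]
side post_l [([445.0, -204.0, 102.0], 0.69), ([434.0, 148.0, 82.0], 0.49), ([439.0, 252.0, 80.0], 0.42)]
side post_r [([445.0, -204.0, 102.0], 0.69), ([434.0, 148.0, 82.0], 0.49), ([439.0, 252.0, 80.0], 0.42)]
wrist [129.7 616.6 384.8] 338.699913555951
wrist tube []
wrist tube_long []
wrist tube_short []
wrist rack []
wrist sign []
wrist seat []
wrist home []
wrist post_l []
wrist post_r []
1.5
```

View pics/top0.png

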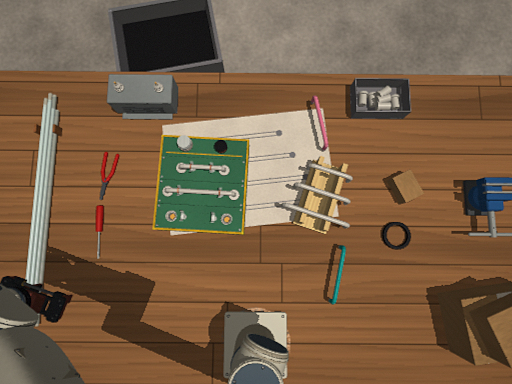

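View pics/side0.png

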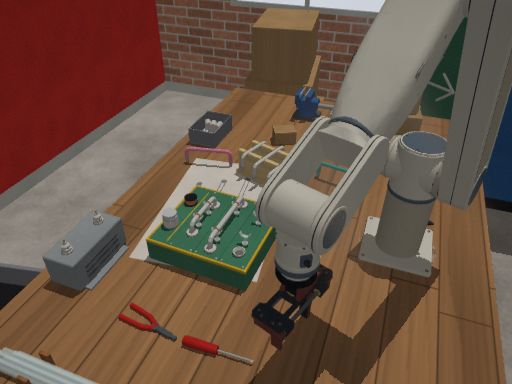

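```bash
python3 - <<'E'
import cv2
a=cv2.imread('pics/top0.png'); 
cv2.imwrite('pics/top0_rack.png',cv2.resize(a[130:350,290:480],None,fx=2.7,fy=2.7,interpolation=cv2.INTER_CUBIC))
cv2.imwrite('pics/top0_sign.png',cv2.resize(a[100:290,110:290],None,fx=3,fy=3,interpolation=cv2.INTER_CUBIC))
E
```

```text
(no output)
```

View pics/top0_rack.png

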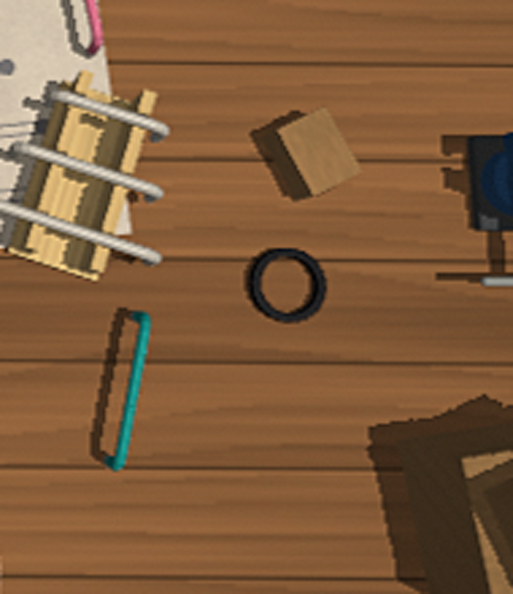

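View pics/top0_sign.png

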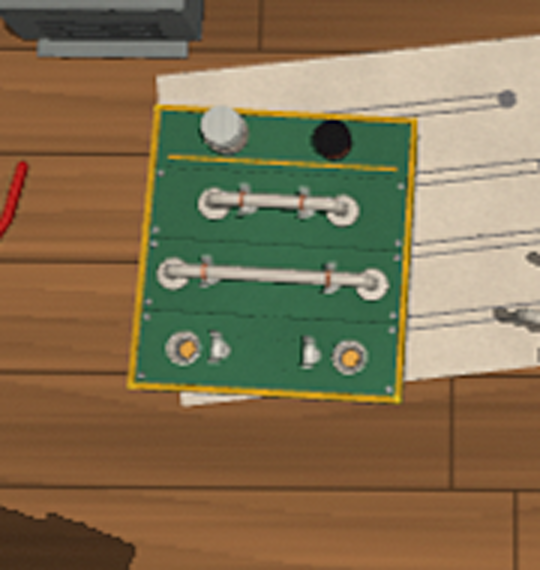

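```bash
python3 - <<'E'
from h import *
np.set_printoptions(precision=1,suppress=True)
d=img('top'); a=d['color'][:,:,::-1]
cv2.imwrite('pics/rackbig.png',cv2.resize(a[150:240,280:370],None,fx=6.5,fy=6.5,interpolation=cv2.INTER_CUBIC))
cv2.imwrite('pics/seatbig.png',cv2.resize(a[200:235,155:245],None,fx=8,fy=8,interpolation=cv2.INTER_CUBIC))
E
```

```text
(no output)
```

View pics/rackbig.png

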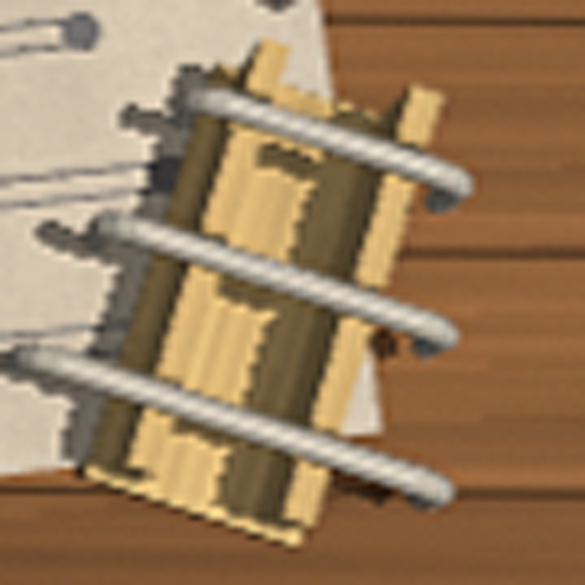

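View pics/seatbig.png

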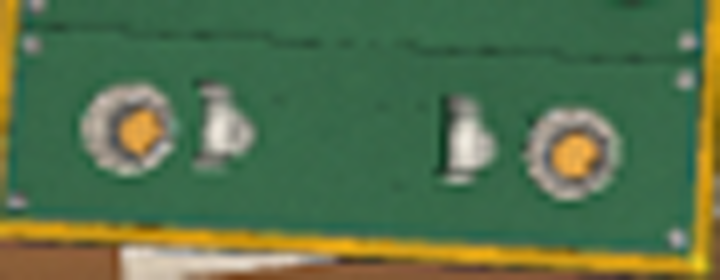

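```bash
python3 - <<'E'
from h import *
np.set_printoptions(precision=3,suppress=True)
d=img('top')
# crop->px : (u+.5)/s-.5+off
def g(p,s,o,z): return ray(d,(p[0]+.5)/s-.5+o[0],(p[1]+.5)/s-.5+o[1],z)
for n,a,b in [('far',(195,97),(462,188)),('mid',(105,220),(450,335)),('near',(20,352),(445,492))]:
    A=g(a,6.5,(280,150),102.5);B=g(b,6.5,(280,150),102.5);v=A-B
    print(n,A,B,(A+B)/2,np.linalg.norm(v),'yaw of +y',np.degrees(np.arctan2(-v[0],v[1])))
A=g((128,130),8,(155,200),88);B=g((573,153),8,(155,200),88);v=A-B
print('seat',A,B,(A+B)/2,np.linalg.norm(v),np.degrees(np.arctan2(-v[0],v[1])))
# sign long edges: bottom yellow edge
A=g((5,228),8,(155,200),80);B=g((700,264),8,(155,200),80);v=A-B
print('edge',np.linalg.norm(v),np.degrees(np.arctan2(-v[0],v[1])))
o=readout.get_obs();print(cv2.Rodrigues(np.array(o['orientation']))[0],o['t'])
E
```

```text
far [ 619.282 -184.27   102.5  ] [ 571.274 -325.434  102.5  ] [ 595.278 -254.852  102.5  ] 149.10419484775593 yaw of +y -18.782533947242463
mid [ 552.263 -135.686  102.5  ] [ 492.661 -316.676  102.5  ] [ 522.462 -226.181  102.5  ] 190.55064104585963 yaw of +y -18.227436960005427
near [481.624 -90.517 102.5  ] [ 410.39  -311.579  102.5  ] [ 446.007 -201.048  102.5  ] 232.25534230983558 yaw of +y -17.86083567259167
seat [438.115 292.764  88.   ] [429.955 102.01   88.   ] [434.035 197.387  88.   ] 190.9284384741384 -2.449295373224516
edge 298.5360656772678 -2.451635794261125
[[ 0.     0.319  0.948]
 [-0.     0.948 -0.319]
 [-1.     0.     0.   ]] 1.6
```

The mid tube at top px (297–349, 184–201) measures 190.5 mm, so it's the one that fits. The far tube is 149 mm and the near one 232 mm. The pink (318,125) and turquoise (338,275) pieces are look-alikes and stay put. The empty housings are 191 mm apart, which matches.

>>> {"name": "apply_moves", "arguments": {"commands": [[[0.025,-0.042,0,-0.1],[0.05,-0.085,0,-0.2],[0.075,-0.128,0,-0.3],[0.1,-0.171,0,-0.4],[0.125,-0.214,0,-0.5],[0.15,-0.257,0,-0.6],[0.175,-0.3,0,-0.7],[0.2,-0.342,0,-0.8]]], "gripper": 0.06}}

```text
t: 2.6
ee_pos: [400.0, 248.9, 405.0]
orientation: [0.878, 1.386, -0.877]
ft_force: [0.2, 0.6, 0.9]
width: 60.3
```

>>> {"name": "apply_moves", "arguments": {"commands": [[[0.015,-0.058,0,-0.1],[0.03,-0.116,0,-0.2],[0.045,-0.175,0,-0.3],[0.06,-0.234,0,-0.4],[0.076,-0.293,0,-0.5],[0.092,-0.352,0,-0.6],[0.107,-0.411,0,-0.7],[0.123,-0.465,-0.02,-0.764]]]}}

```text
t: 3.6
ee_pos: [523.2, -217.2, 386.0]
orientation: [1.443, 1.036, -1.439]
ft_force: [0.3, 0.4, -0.2]
width: 60.2
```

```bash
python3 - <<'E'
from h import *
np.set_printoptions(precision=3,suppress=True)
d=img('wrist','w1.png');o=readout.get_obs();R=cv2.Rodrigues(np.array(o['orientation']))[0]
print(o['ee_pos'],R,np.degrees(np.arctan2(R[1,1],R[0,1])))
K,Rc,t=cam(d);print(-Rc.T@t, Rc)
print([(np.array(r['position']).round(0).tolist(),round(r['conf'],2)) for r in models.place_of('wrist','tube')])
print(proj(d,[523,-226,102.5]))
E
```

```text
[ 523.949 -221.7    382.834] [[ 0.002  0.948 -0.319]
 [-0.003 -0.319 -0.948]
 [-1.     0.003  0.002]] -18.631735097385093
[ 545.992 -146.85   366.091] [[ 0.948 -0.317  0.004]
 [-0.306 -0.913  0.27 ]
 [-0.082 -0.257 -0.963]]
[([521.0, -231.0, 104.0], 0.78)]
[254.146 197.547]
```

View pics/w1.png

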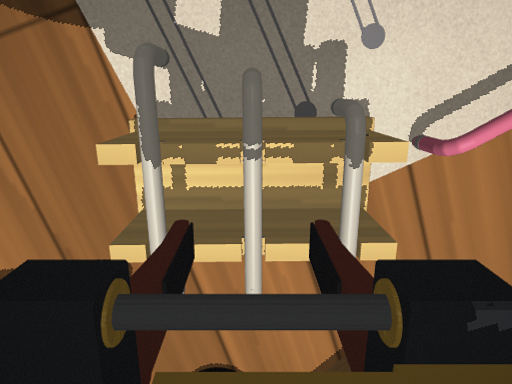

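```bash
python3 - <<'E'
from h import *
np.set_printoptions(precision=2,suppress=True)
d=img('wrist')
a=d['color'][:,:,::-1].copy()
A=ray(d,252,90,102.5);B=ray(d,253.3,280,102.5);v=A-B
print(A,B,np.degrees(np.arctan2(-v[0],v[1])))
E=ray(d,252,69,102.5);u=v/np.linalg.norm(v);print('end',E,'mid est',E-u*102.5)
for p in ([523,-226,102.5],E-u*95): print(proj(d,p))
# combs: inner edges at tooth z=107
for vv in (118,140,165,215,243,262): print(vv,(ray(d,252.5,vv,107)-(E-u*102.5))@u)
o=readout.get_obs();print(o['ee_pos'],o['t'])
cv2.imwrite('pics/w1c.png',cv2.resize(a[50:300,170:340],None,fx=2.4,fy=2.4,interpolation=cv2.INTER_CUBIC))
E
```

```text
[ 546.75 -147.11  102.5 ] [ 497.42 -297.24  102.5 ] -18.189703545652087
end [ 551.43 -133.19  102.5 ] mid est [ 519.44 -230.57  102.5 ]
[255.29 196.45]
[252.84 194.03]
118 67.81172028195734
140 51.48985272020827
165 32.231835663962094
215 -8.738415224807145
243 -33.23921770415509
262 -50.55624489951483
[ 522.4  -216.86  383.53] 3.75
```

View pics/w1c.png

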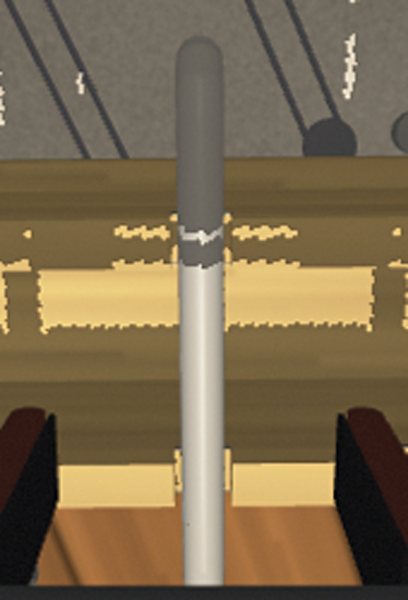

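>>> {"name": "apply_moves", "arguments": {"commands": [[[-0.0015,-0.013,0,0.007],[-0.0015,-0.013,-0.03,0.007],[-0.0015,-0.013,-0.06,0.007],[-0.0015,-0.013,-0.085,0.007],[-0.0015,-0.013,-0.105,0.007],[-0.0015,-0.013,-0.119,0.007],[-0.0015,-0.013,-0.119,0.007],[-0.0015,-0.013,-0.119,0.007]]]}}

```text
t: 4.75
ee_pos: [521.3, -227.6, 266.5]
orientation: [1.434, 1.045, -1.433]
ft_force: [0.5, -0.4, 0.0]
width: 59.9
```

>>> {"name": "apply_moves", "arguments": {"commands": [[[0,0,0,0],[0,0,0,0],[0,0,0,0],[0,0,0,0],[0,0,0,0],[0,0,0,0]]], "gripper": 0.005}}

```text
t: 5.5
ee_pos: [520.9, -227.7, 265.7]
orientation: [1.435, 1.046, -1.434]
ft_force: [-0.2, -0.4, 1.0]
width: 14.4
```

>>> {"name": "apply_moves", "arguments": {"commands": [[[0,0,0.005,0],[0,0,0.02,0],[0,0,0.04,0],[0,0,0.065,0],[0,0,0.09,0],[0,0,0.115,0],[0,0,0.13,0],[0,0,0.13,0]]]}}

```text
t: 6.5
ee_pos: [521.1, -227.7, 397.1]
orientation: [1.435, 1.043, -1.433]
ft_force: [-0.0, 0.6, -1.6]
width: 14.5
```

```bash
python3 - <<'E'
from h import *
o=readout.get_obs();print(o['ee_pos'],o['ft_force'],o['moment'],o['width'])
img('wrist','w2.png');img('top','t2.png');img('side','s2.png')
E
```

```text
[ 521.10238461 -227.74551235  397.09632408] [-3.68454983e-04  6.38059468e-01 -1.63884893e+00] [-0.07683161  0.06285622  0.03021773] 14.52763411550301
```

View pics/w2.png

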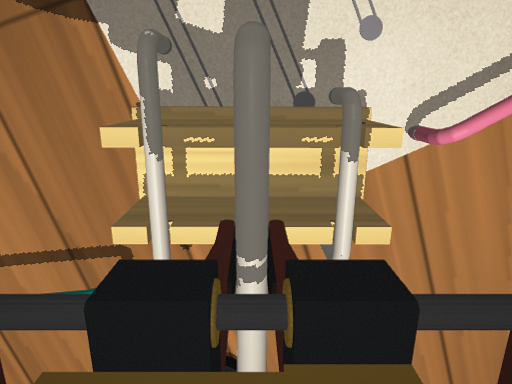

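View pics/s2.png

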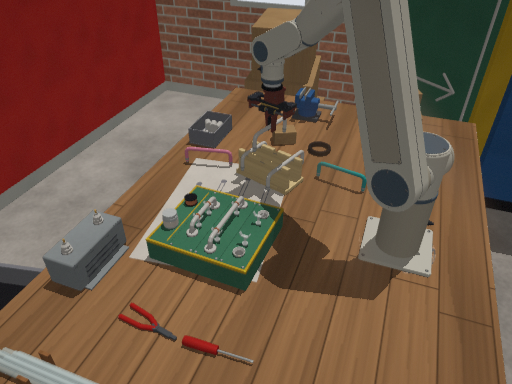

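```bash
python3 - <<'E'
from h import *
np.set_printoptions(precision=2,suppress=True)
d=img('wrist');o=readout.get_obs();p=np.array(o['ee_pos'])
z=p[2]-163
A=ray(d,252.5,45,z);B=ray(d,252,235,z);v=A-B;u=v/np.linalg.norm(v)
E=ray(d,252.3,20.5,z);print('z',z,'ang',np.degrees(np.arctan2(-v[0],v[1])),'mid-off along bar',((E-u*102.5)-p)@u,E-u*102.5,p)
d=img('top');a=d['color'][:,:,::-1]
print(proj(d,p+u*95-[0,0,163]),proj(d,p-u*95-[0,0,163]))
cv2.imwrite('pics/t2c.png',cv2.resize(a[140:250,270:400],None,fx=5,fy=5,interpolation=cv2.INTER_CUBIC))
E
```

```text
z 231.61140048035372 ang -18.022710780762605 mid-off along bar -1.6628731384802935 [ 519.24 -228.83  231.61] [ 520.6  -227.53  394.61]
[301.06 177.14] [360.42 196.64]
```

View pics/t2c.png

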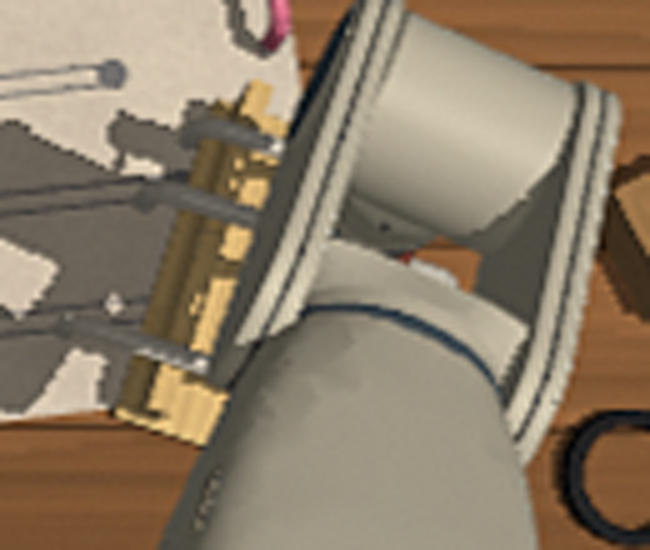

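>>> {"name": "apply_moves", "arguments": {"commands": [[[-0.002,0.012,0,0.008],[-0.008,0.038,0,0.025],[-0.015,0.075,0,0.05],[-0.023,0.115,0,0.075],[-0.031,0.155,0,0.1],[-0.039,0.195,0,0.125],[-0.047,0.235,0,0.15],[-0.055,0.275,0,0.175]]]}}

```text
t: 7.75
ee_pos: [465.0, 49.0, 395.4]
orientation: [1.308, 1.143, -1.308]
ft_force: [0.0, 0.2, 0.2]
width: 14.4
```

>>> {"name": "apply_moves", "arguments": {"commands": [[[-0.007,0.035,0,0.022],[-0.014,0.07,0,0.045],[-0.02,0.1,0,0.065],[-0.025,0.125,0,0.08],[-0.029,0.142,0,0.092],[-0.031,0.152,0,0.1],[-0.031,0.152,0,0.1],[-0.031,0.152,0,0.1]]]}}

```text
t: 8.75
ee_pos: [435.0, 198.8, 395.6]
orientation: [1.236, 1.192, -1.236]
ft_force: [0.2, -0.2, -0.8]
width: 14.2
```

```bash
python3 - <<'E'
from h import *
np.set_printoptions(precision=2,suppress=True)
d=img('wrist','w3.png');o=readout.get_obs();p=np.array(o['ee_pos']);R=cv2.Rodrigues(np.array(o['orientation']))[0]
print(p,np.degrees(np.arctan2(R[1,1],R[0,1])),o['ft_force'],o['width'])
for l in ['home','seat','post_l']:
  print(l,[(np.array(r['position']).round(0).tolist(),round(r['conf'],2)) for r in models.place_of('wrist',l)])
img('top','t3.png');img('side','s3.png')
E
```

```text
[435.03 198.77 395.63] -2.1082498883590834 [-0.05 -0.3  -1.25] 13.877103938166433
home []
seat []
post_l [([434.0, 196.0, 231.0], 0.31)]
```

View pics/w3.png

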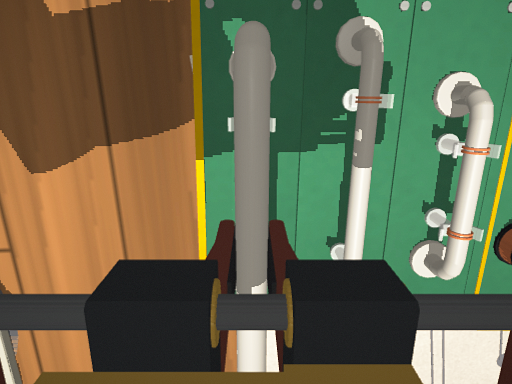

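View pics/s3.png

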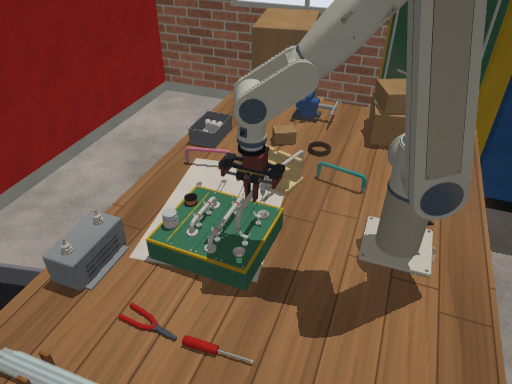

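View pics/t3.png

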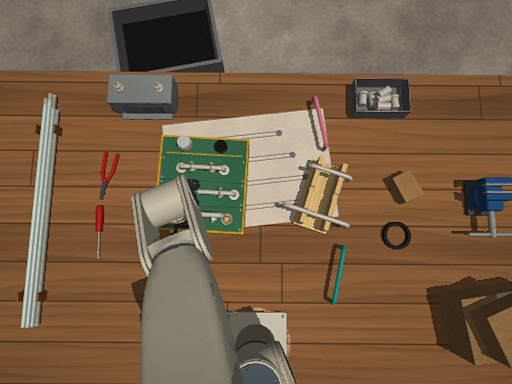

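```bash
python3 - <<'E'
from h import *
np.set_printoptions(precision=2,suppress=True)
d=img('wrist');o=readout.get_obs();p=np.array(o['ee_pos']);z=p[2]-163
a=d['color'][:,:,::-1]
cv2.imwrite('pics/w3c.png',cv2.resize(a[0:160,180:400],None,fx=3.5,fy=3.5,interpolation=cv2.INTER_CUBIC))
for r in (66,67,124): print(r,a[r,222:284].sum(1))
A=ray(d,252.5,45,z);B=ray(d,252,235,z);v=A-B;u=v/np.linalg.norm(v)
E=ray(d,252.3,21,z);print('bar ang',np.degrees(np.arctan2(-v[0],v[1])),'mid',E-u*102.5,'leg',E-u*7.5,p)
print('housing exp px',proj(d,[438.1,292.8,88]),ray(d,252.5,67,88))
print('x of bar at y=292',A,B)
E
```

```text
66 [178 180 183 186 178 174 248 414 410 374 359 352 348 359 365 372 377 383
 386 387 389 391 398 393 397 399 406 409 414 414 418 413 405 402 400 399
 395 396 391 387 384 386 382 375 374 366 361 346 349 365 362 374 406 386
 213 182 186 186 190 186 187 191]
67 [182 184 187 181 184 171 245 417 410 376 363 352 351 362 369 376 379 382
 380 388 394 388 395 397 403 397 407 405 416 417 415 408 405 405 401 397
 398 392 389 389 384 383 383 375 375 369 360 350 348 365 363 371 404 393
 222 183 188 186 185 184 185 178]
124 [184 185 184 174 170 310 608 691 666 501 455 443 343 354 368 374 383 380
 386 387 392 396 397 396 400 401 405 411 414 419 419 409 407 407 404 397
 397 397 391 396 386 387 380 378 372 365 348 384 531 534 607 664 635 381
 158 179 181 189 184 185 181 189]
bar ang -2.3048555258007015 mid [434.5  197.26 232.68] leg [438.32 292.19 232.68] [435.   199.05 395.68]
housing exp px [251.62  67.2 ] [438.81 292.93  88.  ]
x of bar at y=292 [438.38 291.09 232.68] [435.14 210.57 232.68]
```

View pics/w3c.png

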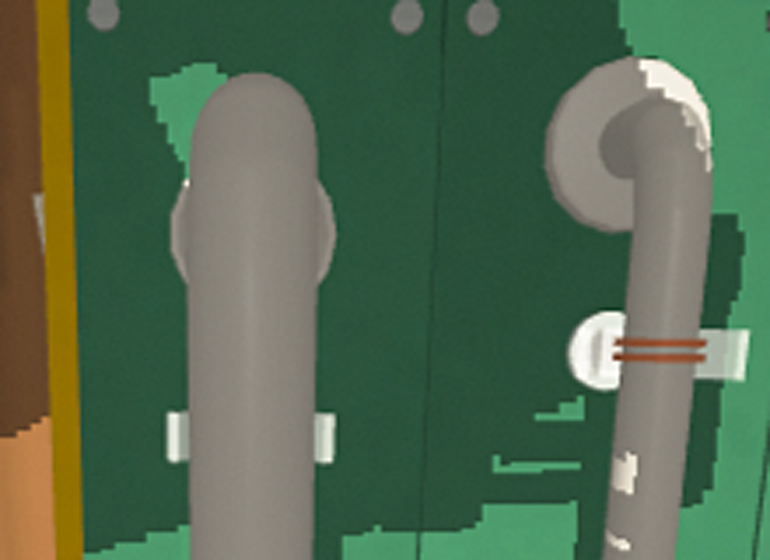

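>>> {"name": "apply_moves", "arguments": {"commands": [[[0,0,-0.01,-0.003],[0,0,-0.025,-0.003],[0,0,-0.04,-0.003],[0,0,-0.055,-0.003],[0,0,-0.065,-0.003],[0,0,-0.07,-0.003],[0,0,-0.07,-0.003],[0,0,-0.07,-0.003]]]}}

```text
t: 10.1
ee_pos: [435.1, 199.4, 326.0]
orientation: [1.238, 1.19, -1.237]
ft_force: [-0.1, -0.8, -0.6]
width: 14.6
```

```bash
python3 - <<'E'
from h import *
np.set_printoptions(precision=2,suppress=True)
o=readout.get_obs();p=np.array(o['ee_pos']);print(p,o['ft_force'],o['width'])
d=img('wrist','w4.png');z=p[2]-163
a=d['color'][:,:,::-1]
for r,z2 in ((66,88),(67,88)): print(ray(d,252.2,r,z2))
s=img('side','s4.png');b=s['color'][:,:,::-1]
cv2.imwrite('pics/s4c.png',cv2.resize(b[170:290,140:300],None,fx=4.5,fy=4.5,interpolation=cv2.INTER_CUBIC))
t=img('top')['color'][:,:,::-1]
cv2.imwrite('pics/t4c.png',cv2.resize(t[190:240,150:255],None,fx=6,fy=6,interpolation=cv2.INTER_CUBIC))
E
```

```text
[435.1  199.4  326.05] [-0.12 -0.84 -0.6 ] 14.638180172858572
[438.76 289.2   88.  ]
[438.74 288.63  88.  ]
```

View pics/w4.png

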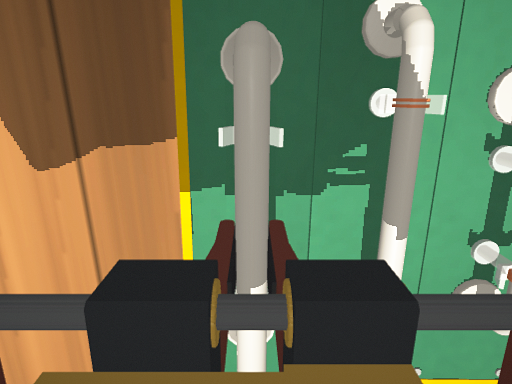

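View pics/s4c.png

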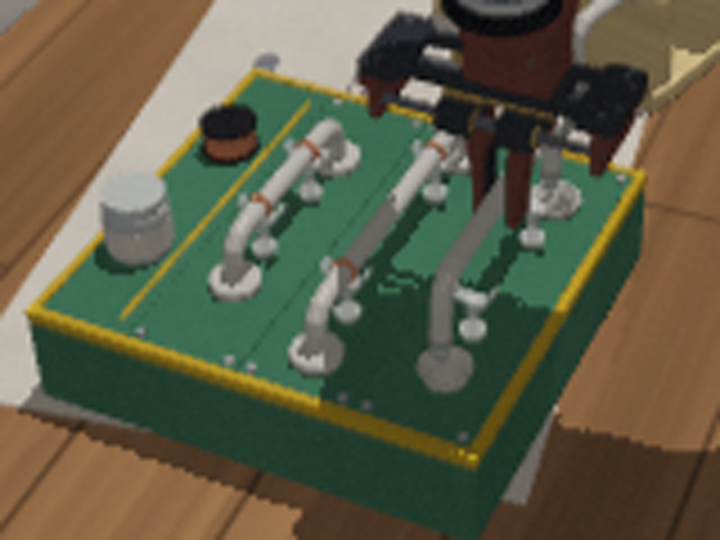

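View pics/t4c.png

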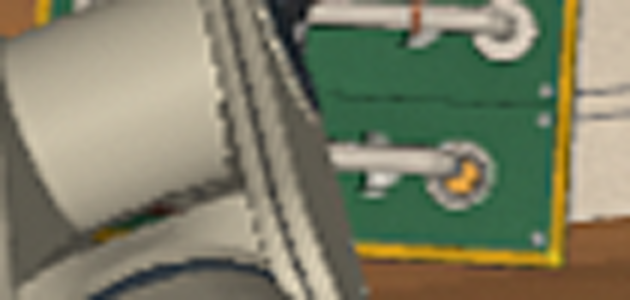

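```bash
python3 - <<'E'
from h import *
np.set_printoptions(precision=2,suppress=True)
d=img('wrist');z=163
print('end',ray(d,252.5,21.5,163),'axis',ray(d,252,100,163),ray(d,251.7,240,163))
print('housing',ray(d,252,58,88), 'post prong',ray(d,(219+283)/2,137,121))
t=img('top')
for q in ([438.3,292,163],[430.5,102,163],[430,102,88]): print((proj(t,q)-[150,190]+.5)*6-.5)
E
```

```text
end [439.08 299.97 163.  ] axis [437.71 270.66 163.  ] [435.08 208.51 163.  ]
housing [438.78 293.75  88.  ] post prong [436.43 250.35 121.  ]
[ 94.07 146.46]
[448.36 164.15]
[459.64 174.55]
```

>>> {"name": "apply_moves", "arguments": {"commands": [[[0,0,-0.004,0],[0,0,-0.01,0],[0,0,-0.016,0],[0,0,-0.022,0],[0,0,-0.027,0],[0,0,-0.03,0],[0,0,-0.03,0],[0,0,-0.03,0]]]}}

```text
t: 11.35
ee_pos: [435.0, 199.3, 295.8]
orientation: [1.238, 1.19, -1.238]
ft_force: [-0.9, 0.6, -0.5]
width: 14.4
```

>>> {"name": "apply_moves", "arguments": {"commands": [[[0,0,-0.002,0],[0,0,-0.004,0],[0,0,-0.006,0],[0,0,-0.008,0],[0,0,-0.008,0],[0,0,-0.008,0]]]}}

```text
t: 12.1
ee_pos: [435.0, 199.4, 287.8]
orientation: [1.238, 1.19, -1.237]
ft_force: [0.6, -0.6, 5.3]
width: 14.6
```

>>> {"name": "apply_moves", "arguments": {"commands": [[[0,0,-0.001,0],[0,0,-0.002,0],[0,0,-0.003,0],[0,0,-0.0035,0],[0,0,-0.0035,0]]]}}

```text
t: 12.72
ee_pos: [435.1, 199.4, 284.3]
orientation: [1.238, 1.19, -1.237]
ft_force: [-0.2, -0.3, 6.9]
width: 13.8
```

>>> {"name": "apply_moves", "arguments": {"commands": [[[0,0,-0.0005,0],[0,0,-0.001,0],[0,0,-0.001,0]]]}}

```text
t: 13.1
ee_pos: [435.1, 199.4, 283.4]
orientation: [1.238, 1.19, -1.237]
ft_force: [-0.7, 0.6, 6.9]
width: 14.2
```

>>> {"name": "apply_moves", "arguments": {"commands": [[[0,0,-0.0003,0],[0,0,-0.0006,0],[0,0,-0.0006,0]]]}}

```text
t: 13.48
ee_pos: [435.1, 199.4, 283.1]
orientation: [1.238, 1.19, -1.237]
ft_force: [-1.4, -1.8, 11.1]
width: 14.1
```

>>> {"name": "apply_moves", "arguments": {"commands": [[[0,0,-0.0003,0],[0,0,-0.0005,0],[0,0,-0.0005,0],[0,0,-0.0005,0]]]}}

```text
t: 13.98
ee_pos: [435.1, 199.4, 283.0]
orientation: [1.238, 1.19, -1.237]
ft_force: [-1.6, -2.3, 16.4]
width: 14.1
```

```bash
python3 - <<'E'
from h import *
np.set_printoptions(precision=2,suppress=True)
for i in range(5):
    d=img('wrist','w5.png' if i==0 else None); o=readout.get_obs();print(np.array(o['ee_pos']),np.array(o['ft_force']),np.array(o['moment']),o['width'])
s=img('side','s5.png');b=s['color'][:,:,::-1]
cv2.imwrite('pics/s5c.png',cv2.resize(b[170:290,140:300],None,fx=4.5,fy=4.5,interpolation=cv2.INTER_CUBIC))
t=img('top')['color'][:,:,::-1]
cv2.imwrite('pics/t5c.png',cv2.resize(t[190:240,150:255],None,fx=6,fy=6,interpolation=cv2.INTER_CUBIC))
E
```

```text
[435.1  199.39 282.97] [-3.12 -1.07 16.24] [-0.31  0.5   0.03] 14.376930914571915
[435.08 199.4  282.97] [-2.7  -1.53 15.9 ] [-0.23  0.48 -0.05] 14.309473072587965
[435.07 199.38 282.95] [-2.54 -1.03 16.85] [-0.27  0.47 -0.03] 14.13234030725608
[435.08 199.38 282.98] [-2.46 -0.97 15.76] [-0.31  0.53 -0.04] 14.181218886642343
[435.08 199.4  282.96] [-2.53 -1.17 14.73] [-0.29  0.5   0.02] 14.374250564809204
```

View pics/w5.png

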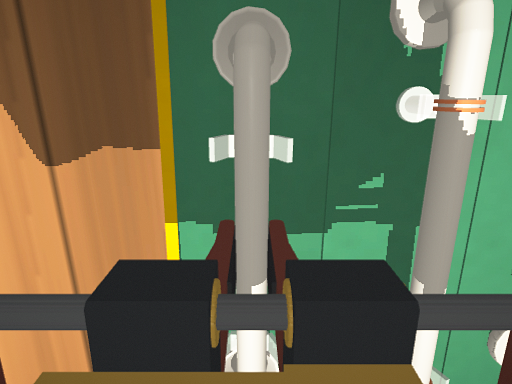

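View pics/s5c.png

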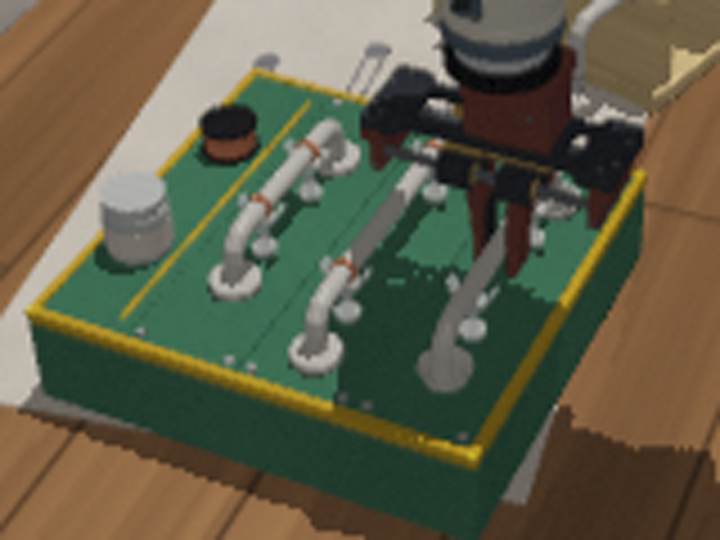

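View pics/t5c.png

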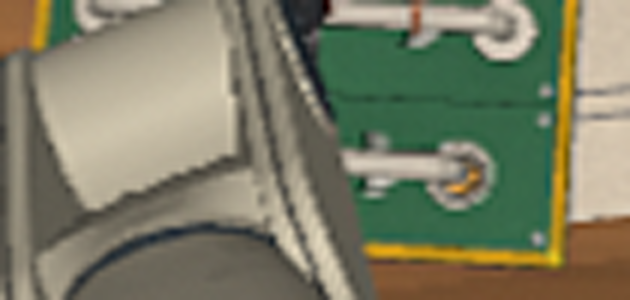

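```bash
python3 - <<'E'
from h import *
o=readout.get_obs();print(o['t'],o['ee_pos'],o['ft_force'],o['width'])
print(workorder.close_job())
E
```

```text
14.325 [435.07467185 199.37622816 282.96939073] [-2.6461285  -1.64006805 16.63223002] 14.732881732302035
the job is handed in; nothing more can be done
None
```

The right tube is in the empty row and pressed down on its supports, and the arm is still holding it there for you to tie in. I handed the job in at 14.3 s.

**Choice of tube:** I took the middle tube from the rack. Its legs measured 190.5 mm apart, against 191 mm between the empty housings. The other two tubes (149 and 232 mm) and the pink and turquoise look-alikes were left where they were.

**Seating:**
- **Springs:** the push rose to about 7 N, matching both contacts almost fully pressed.
- **Hard stop:** at a flange height of 283.1 mm (283.2 mm expected for home) the force jumped. The last 0.5 mm of command moved the tool only about 0.1 mm.
- **Final hold:** the tool reads about 16 N upward with the grip closed on the bar, so roughly 8 N bears on the supports beyond the springs.
- **Both supports:** the moment reading suggests both are loaded, but I worked this out from noisy force and moment readings rather than measuring each support.
- **Pictures:** the camera views show both ends in their housings and the bar lying in the one saddle I could see clearly.

**What didn't match perfectly:** a side force of about 2.5 N remains. The bar sits about 0.6 mm off the saddle centre across the row, within its ±2.5 mm play. My position estimates differed by up to 5 mm along the bar before the grasp and 1–2 mm afterwards. The things lying about looked undisturbed in the pictures I took, but the last crops did not cover everything on the bench.

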